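# Pack out the receipt-book press and hold it shut

## Robot

A 7-joint arm with a two-finger parallel gripper is mounted at the origin on the work surface. World frame = base frame: x ahead of the robot, y to its left, z up, the work surface at z = 0. Lengths are in m, angles in rad, forces in N, time in s.
With the tool pointing down it reaches from about 0.35 to 0.9 m from the base axis. Payload 8.1 kg.
Tool frame: the origin (TCP) lies at the very end of the fingers, on their centre line; the grasp point (between the pads) lies 19 mm behind it; z points along the fingers, y is the line along which they close (so a half turn about z gives the same grasp; the last joint's range is limited). The gripper opens to 92 mm and grips with 3 to 60 N. Pads are 19 mm wide; open, the fingers measure 130 mm over their backs; the gripper's body (75 mm by 190 mm) begins 47 mm behind the grasp point.
Start: joints at [-1.246, 0.434, 0.025, 1.573, -0.012, 1.134, -0.075], TCP at [0.259, 0.569, 0.227] pointing down, gripper open.
Joint ranges: [-2.62, 2.62], [-0.44, 2.09], [-1.27, 1.32], [0.08, 2.57], [-1.32, 4.46], [0.12, 2], [-2.74, 2.74]. Speed limits (rad/s): [2.22, 2.22, 3.01, 3.01, 3.14, 3.14, 3.14].

## Interface

Orientations are given as a rotation vector (axis times angle).
In Python, from cell import arm gives the robot as it stands.
- The arm moves only by the shell command python3 -m pendant 'ROWS' [FORCE]. ROWS is a JSON object of lists of equal length, an entry for each row: "slide": the shift along the tool's x, y, z in units of 0.3 m (1.0 is 0.3 m), a list of three; "dr": the turn, a rotation vector about the tool's x, y, z in units of 0.12 rad (1.0 is 0.12 rad), a list of three; "claw": the opening, from 0 (shut) to 1 (fully open). In form: {"slide": [[tx, ty, tz], ...], "dr": [[ax, ay, az], ...], "claw": [claw, ...]}. A call has 1 to 10 rows; each row shifts and turns the commanded pose from where the row before left it, along the tool's axes as they then stand; what a row does not reach is not made up. A row lasts 1/10 s, in which the tool goes at most 50 mm and 8.59 degrees, less where a joint would pass 70% of its speed; a pose out of reach is approached as far as the arm can. A call with a number of a shift or a turn outside -1 to 1 is refused whole. A call with a gripper value outside its range is refused whole. The fingers move at their own pace and stop on an object; FORCE is the grip in N (left out, the last holds). Time passes only in rows, so rows that do not move let the fingers close. It gives the time, the measured TCP pose, the force, the opening and the grip force at its end, in the units of the state.
- arm.observe(): the state, without advancing time (a new reading comes with each control period).
- arm.get_image(name): name is "scene" or "top"; returns the picture (420x560x3 uint8, red, green, blue); there is no depth.
- arm.calibration(name): a dict with "K" (3x3 intrinsics, pixels), "dist" ([k1, k2, p1, p2, k3] as OpenCV has them; the pictures are not rectified), "xyz" and "orientation" of the camera in the world. Camera axes: x right, y up, looking along -z (the intrinsics and any distortion apply to the point x, -y, -z); pixel columns grow to the right and rows downward; lengths in m; the calibration is good to about 2 mm. A picture is of the moment at which its call begins. calibration takes no time and is no camera call.
- arm.sign_off(): hands the job in; it is judged then, once.
The state is a dict: "clock": time; "joints": joint angles; "dq": joint speeds; "joint_efforts": joint torques, N m; "position": TCP position; "ee_rot": TCP orientation; "force": force on the tool from outside, world axes, zero at the start; "ft_torque": the same for the moment, N m; "width": opening from 0.0 (shut) to 1.0 (fully open); "gripper_force": force on a finger pad.
Only numpy, scipy, OpenCV 4.12 (cv2) and the standard library are available. Lean on these libraries where they do the work, as an engineer would, in place of code of your own. Each camera call takes 0.05 s, during which the arm holds its last target. There are 200 camera calls.

## Task

The receipt book in the small desk press has a freshly glued spine and must be kept squeezed, but the green jaw runs against its stop before it gets that far. Stand packing boards from the rack upright and square on the press floor, in the gap between book and jaw, one after another, until the jaw pushed by its red handle bites on them before its stop and the spring plate behind the book gives by about half its travel or more. Finish while still holding the jaw pressed like that; unused boards stay in the rack and everything else on the desk is left alone.

Things in the scene. Friction and masses are not known exactly. Their poses are not given: they have to be found in the camera images.
- press: Wooden press fixed to the desk, base 240 (x) x 130 (y) x 12 mm. Origin: centre of its underside; its +x is the pressing direction (jaw, gap, book, back block). Press floor (top of base) 12 mm up. Side rails (inner faces y = +-55 mm, tops 42 mm up) make a channel 110 mm wide; a cross rail as high closes the jaw end (x = -120 to -108 mm).
- jaw (a joint): Travel of the green sliding jaw along the press's +x, in m: 0 = open, 0.044 = against its stop (small red marks on the side rails show where its face then is). About 1.5 N of friction; stays where left; near 0 at the start. Jaw 24 mm thick, 104 mm wide, top 83 mm above the desk; at 0 its front face is at press x = -80 mm.
- jaw_face (a point): Middle of the jaw's front face (the face towards the book), 48 mm above the desk; it moves with the jaw.
- jaw_handle (a point): Red upright handle block on top of the jaw, moving with it: 14 (x) x 40 (y) x 36 mm tall (top 119 mm above the desk); this point: centre of its underside, 83 mm above the desk, 17 mm behind the jaw's front face, y = 0 of the press; axes as the press. Pinch it across its 40 mm width from above.
- back_block: Wooden back block fixed across the far end of the press, 40 (x) x 108 x 58 mm, at a different place along the channel each time. Origin: centre of its underside; axes as the press.
- back_plate (a joint): How far the aluminium spring plate in front of the back block is pushed in, in m: 0 = free, 0.012 = bottomed. Spring about 1500 N/m with 1 N preload: half its travel takes about 10 N at the plate.
- back_plate_face (a point): Middle of the spring plate's face towards the jaw, 48 mm above the desk (plate 10 x 104 x 70 mm); when free it is 44 mm from the back block's origin, towards the jaw.
- book: Blue receipt book, loose, standing on its long edge on the press floor in front of the spring plate: 25 mm thick (x), 104 mm wide (y), 66 mm tall. Origin: centre of its underside, so its face towards the jaw is 12.5 mm before the origin. Between that face and the open jaw there are 61 to 92 mm, different each time.
- rack: Plywood rack fixed to the desk, 136 (x) x 120 (y) x 46 mm, with four slots 22 mm wide side by side along its x at -45, -15, 15, 45 mm. Slot floor 6 mm above the desk. Origin: centre of its underside.
- board0: Wooden packing board, one of four alike, about 65 to 110 g, standing upright in the rack: 18 mm thick (x), 100 mm wide (y), 70 mm tall, with a yellow tab on top in the middle, 12 mm thick, 40 mm wide (y), from 70 to 105 mm above its underside. Origin: centre of its underside. Pinch the tab across its 40 mm width from above.
- board1: Wooden packing board, one of four alike, about 65 to 110 g, standing upright in the rack: 18 mm thick (x), 100 mm wide (y), 70 mm tall, with a yellow tab on top in the middle, 12 mm thick, 40 mm wide (y), from 70 to 105 mm above its underside. Origin: centre of its underside. Pinch the tab across its 40 mm width from above.
- board2: Wooden packing board, one of four alike, about 65 to 110 g, standing upright in the rack: 18 mm thick (x), 100 mm wide (y), 70 mm tall, with a yellow tab on top in the middle, 12 mm thick, 40 mm wide (y), from 70 to 105 mm above its underside. Origin: centre of its underside. Pinch the tab across its 40 mm width from above.
- board3: Wooden packing board, one of four alike, about 65 to 110 g, standing upright in the rack: 18 mm thick (x), 100 mm wide (y), 70 mm tall, with a yellow tab on top in the middle, 12 mm thick, 40 mm wide (y), from 70 to 105 mm above its underside. Origin: centre of its underside. Pinch the tab across its 40 mm width from above.
- glue: White glue bottle with an orange cap, 44 mm across, 110 mm tall. A bystander; origin: centre of its underside.
- pen_cup: Blue plastic cup of pens and a steel rule, 86 mm across, pens up to 180 mm high. A bystander; origin: centre of its underside.
- stapler: Red and black desk stapler, 150 x 36 x 47 mm. A bystander; origin: centre of its underside.
- jar: Amber glass jar with a black lid, 76 mm across, 100 mm tall. A bystander; origin: centre of its underside.
- hole_punch: Blue and steel hole punch, 70 x 60 x 51 mm. A bystander; origin: centre of its underside.
- tape: Clear ring of adhesive tape lying flat, 90 mm across, 24 mm high. A bystander; origin: centre of its underside.
Things that resemble listed ones, but are neither listed nor needed, are in the scene too. Leave any turquoise look-alike of the board1 alone.

How it is judged:
By the outcome, as a careful person would: the job done as asked, in the order asked, and still so for the second after the job is handed in, while the arm keeps its last pose, push and grip.
It also fails if it takes over 72 s, if anything falls off the work surface, if the arm or the gripper's body presses on something with over 40 N, if the wrist force passes 120 N, or if a joint passes its speed limit or range.

## Working session

There is one attempt and no reset: what is moved stays moved. The work goes in short steps, Python scripts to look and compute and a shell command to move; the robot and the scene stay as the last step left them, time stands still between calls to the robot, and variables do not carry over. Pictures are saved under pics/ and viewed, at most 10 in all, crops included, and the job is handed in when it is done.

```bash
mkdir -p pics; ls
cat > h.py <<'E'
import numpy as np, cv2
from scipy.spatial.transform import Rotation as R
from cell import arm
def rot(c):
    o=np.array(c["orientation"],float)
    return o if o.shape==(3,3) else R.from_rotvec(o).as_matrix()
def ray(name,uv):
    c=arm.calibration(name)
    p=cv2.undistortPoints(np.array(uv,float).reshape(-1,1,2),np.array(c["K"],float),np.array(c["dist"],float)).reshape(-1,2)
    d=np.c_[p[:,0],-p[:,1],-np.ones(len(p))]@rot(c).T
    return np.array(c["xyz"],float),d
def onz(name,uv,z):
    o,d=ray(name,uv); return o+d*((z-o[2])/d[:,2])[:,None]
def proj(name,P):
    c=arm.calibration(name); q=(np.array(P,float).reshape(-1,3)-np.array(c["xyz"]))@rot(c)
    q=q*[1,-1,-1]
    return cv2.projectPoints(q,np.zeros(3),np.zeros(3),np.array(c["K"],float),np.array(c["dist"],float))[0].reshape(-1,2)
def snap(name,f):
    im=arm.get_image(name); cv2.imwrite(f,im[:,:,::-1]); return im
E
python3 - <<'E'
from h import *
for n in("scene","top"):
    snap(n,f"pics/{n}0.png"); print(arm.calibration(n))
print(arm.observe())
E
```

```text
pics
{'K': array([[500.01224308,   0.        , 287.04736322],
       [  0.        , 500.01224308, 210.51811497],
       [  0.        ,   0.        ,   1.        ]]), 'dist': array([-0.16178358,  0.        ,  0.        ,  0.        ,  0.        ]), 'xyz': array([ 1.3322582 , -0.57990828,  0.76354   ]), 'orientation': array([0.88018029, 0.39320058, 0.75827664])}
{'K': array([[411.95910336,   0.        , 280.11714402],
       [  0.        , 411.95910336, 212.37428519],
       [  0.        ,   0.        ,   1.        ]]), 'dist': array([0.00504459, 0.        , 0.        , 0.        , 0.        ]), 'xyz': array([0.52480984, 0.07634565, 1.16895137]), 'orientation': array([ 0.06195273, -0.07863735, -1.54968367])}
{'clock': 0.1, 'joints': array([-1.24555838,  0.43516807,  0.02495825,  1.57401984, -0.01160242,
        1.13397112, -0.0750822 ]), 'dq': array([-0.00055184, -0.00283042,  0.00026663, -0.00146011,  0.00123448,
       -0.0025032 ,  0.00076456]), 'joint_efforts': array([ 3.89278415e-03, -6.69123244e+01,  9.88624692e-01, -3.15149617e+01,
       -6.04766398e-02,  3.73144343e-02,  7.06794231e-05]), 'position': array([0.25916463, 0.56823039, 0.22600877]), 'ee_rot': array([-6.66953167e-01, -3.06979285e+00,  2.21427111e-03]), 'force': array([-0.26682374,  0.26985075, -0.24722628]), 'ft_torque': array([-0.00158186, -0.02549464,  0.00432213]), 'gripper_force': 0.0, 'width': 1.0015098192682197}
```

View pics/scene0.png

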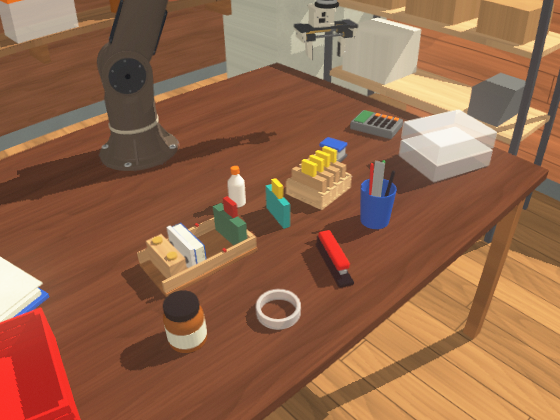

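View pics/top0.png

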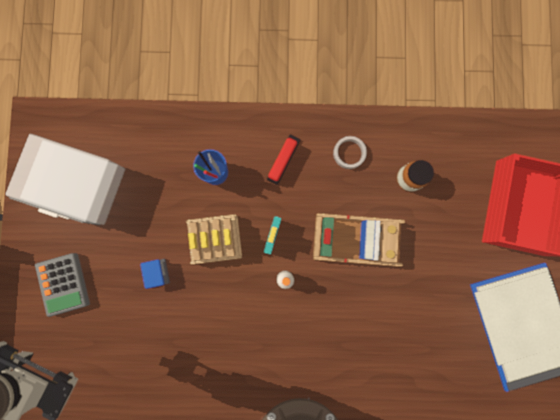

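The scene view shows the press (around 197,245) with the jaw towards the rack (318,180), and the turquoise look-alike between them (277,203). In the top view the rack is at (214,240), the red handle at (327,237), the book at (370,240) and the back block at (392,242). Pressing runs roughly along world -y.

```bash
cat > m.py <<'E'
from h import *
def blobs(im,lo,hi,box,amin=15):
    hsv=cv2.cvtColor(im,cv2.COLOR_RGB2HSV); m=cv2.inRange(hsv,np.array(lo),np.array(hi))
    k=np.zeros_like(m); x0,y0,x1,y1=box; k[y0:y1,x0:x1]=m[y0:y1,x0:x1]
    cs=cv2.findContours(k,cv2.RETR_EXTERNAL,cv2.CHAIN_APPROX_NONE)[0]
    return [c for c in cs if cv2.contourArea(c)>=amin]
def rects(name,im,lo,hi,box,z,tag,amin=15):
    for c in blobs(im,lo,hi,box,amin):
        r=cv2.minAreaRect(c); b=cv2.boxPoints(r); P=onz(name,b,z)[:,:2]
        e1,e2=P[1]-P[0],P[2]-P[1]; L=e1 if np.hypot(*e1)>np.hypot(*e2) else e2
        print(tag,"px",np.round(r[0],1),"xy",P.mean(0).round(4),"size",np.round([np.hypot(*e1),np.hypot(*e2)],4),"longdir",round(np.degrees(np.arctan2(L[1],L[0]))%180,1))
E
python3 - <<'E'
from m import *
im=arm.get_image("top")
rects("top",im,(22,140,140),(32,255,255),(180,205,250,275),.111,"tab")
rects("top",im,(0,190,110),(6,255,255),(310,205,345,270),.119,"handle")
rects("top",im,(60,80,30),(85,255,255),(310,205,345,270),.083,"jaw")
rects("top",im,(105,120,80),(125,255,255),(345,205,410,270),.078,"bookblue")
rects("top",im,(80,120,80),(98,255,255),(255,205,290,270),.07,"turq")
c=im[195:285,180:415]; cv2.imwrite("pics/c1.png",cv2.resize(c,None,fx=3.4,fy=3.4,interpolation=cv2.INTER_CUBIC)[:,:,::-1])
E
```

```text
tab px [191.9 240.4] xy [0.5437 0.2902] size [0.0167 0.0393] longdir 9.3
tab px [203.4 239.4] xy [0.5468 0.2609] size [0.0163 0.0395] longdir 8.4
tab px [215.  237.5] xy [0.5522 0.2314] size [0.0154 0.0383] longdir 1.9
tab px [227.  236.5] xy [0.5553 0.2008] size [0.0154 0.0384] longdir 1.7
bookblue px [362.4 239. ] xy [ 0.557  -0.1538] size [0.096  0.0092] longdir 176.4
turq px [268.1 247.7] xy [0.529  0.0957] size [0.0268 0.0185] longdir 162.8
turq px [276.2 221.7] xy [0.5987 0.0756] size [0.0253 0.0162] longdir 167.2
```

View pics/c1.png

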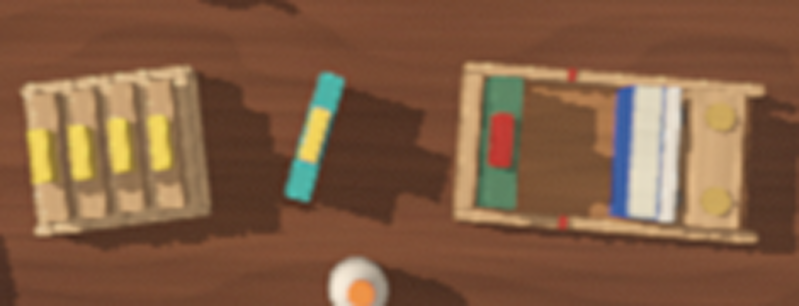

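The enlarged crop shows four yellow tabs (rack), the press with the jaw's front edge at about (520,140) and the book's blue face at about (615,150). The red stop marks are at (572,75) and (562,221).

```bash
cat > press.py <<'E'
from m import *
im=arm.get_image("top")
cr=lambda L:np.array(L,float)/3.4+[180,195]
C=onz("top",cr([(465,64),(764,92),(756,240),(456,218)]),.042)[:,:2]
print("rail corners",C.round(4).tolist())
print("len",np.linalg.norm(C[1]-C[0]),np.linalg.norm(C[2]-C[3]),"wid",np.linalg.norm(C[3]-C[0]),np.linalg.norm(C[2]-C[1]))
o=C.mean(0); u=(C[1]-C[0])+(C[2]-C[3]); u/=np.linalg.norm(u); v=np.array([-u[1],u[0]])
print("press o",o,"yaw",np.degrees(np.arctan2(u[1],u[0])))
def loc(p): d=np.array(p)[...,:2]-o; return np.stack([d@u,d@v],-1).round(4)
H=onz("top",cr([(491,113),(514,113),(514,168),(489,168)]),.119); print("handle",loc(H.mean(0)),H.mean(0))
J=onz("top",cr([(523,78),(516,208)]),.083); print("jaw front",loc(J))
for z in(.078,.012): print("book edge z",z,loc(onz("top",cr([(617,88),(612,218)]),z)))
print("book back z.078",loc(onz("top",cr([(684,88),(676,218)]),.078)))
print("marks",loc(onz("top",cr([(572,75),(562,221)]),.042)))
print("blk",loc(onz("top",cr([(690,90),(750,90),(745,230),(684,225)]),.070)))
hsv=cv2.cvtColor(im,cv2.COLOR_RGB2HSV)
for y in (225,235,245,252): print(y,[tuple(map(int,im[y,x])) for x in range(354,368)])
RK=onz("top",cr([(22,88),(190,66),(210,214),(40,235)]),.046)[:,:2]; print("rack",RK.mean(0),np.linalg.norm(RK[1]-RK[0]),np.linalg.norm(RK[2]-RK[1]),np.degrees(np.arctan2(*(RK[1]-RK[0])[::-1])),np.degrees(np.arctan2(*(RK[2]-RK[3])[::-1])))
E
python3 press.py
python3 - <<'E'
from m import *
im=arm.get_image("scene"); c=im[140:300,130:360]
cv2.imwrite("pics/c2.png",cv2.resize(c,None,fx=3.4,fy=3.4,interpolation=cv2.INTER_CUBIC)[:,:,::-1])
E
```

```text
rail corners [[0.6244, -0.0355], [0.6066, -0.2777], [0.4877, -0.2703], [0.5005, -0.0297]]
len 0.2428648690270193 0.24098631973589066 wid 0.12399979107075397 0.11916139941278367
press o [ 0.55482256 -0.15328854] yaw -93.62880096930505
handle [-0.0972 -0.0003] [ 0.56064552 -0.05625332  0.119     ]
jaw front [[-0.0799  0.051 ]
 [-0.0782 -0.0499]]
book edge z 0.078 [[-0.0053  0.0498]
 [-0.0027 -0.0514]]
book edge z 0.012 [[ 0.0081  0.0555]
 [ 0.0109 -0.0519]]
book back z.078 [[ 0.047   0.0541]
 [ 0.0469 -0.0473]]
marks [[-0.035   0.0603]
 [-0.0351 -0.0574]]
blk [[ 0.0538  0.0537]
 [ 0.1011  0.0576]
 [ 0.1034 -0.0522]
 [ 0.0555 -0.0522]]
225 [(175, 122, 78), (174, 121, 77), (173, 121, 77), (172, 119, 76), (172, 119, 75), (171, 119, 77), (156, 114, 103), (114, 105, 140), (70, 97, 159), (59, 95, 161), (59, 93, 160), (88, 111, 166), (160, 163, 178), (209, 204, 189)]
235 [(114, 78, 51), (136, 93, 61), (158, 109, 70), (161, 111, 71), (161, 110, 68), (157, 109, 81), (134, 103, 126), (83, 97, 158), (59, 95, 162), (62, 95, 161), (64, 97, 161), (115, 131, 171), (186, 184, 184), (221, 212, 189)]
245 [(118, 80, 51), (119, 82, 54), (119, 82, 54), (118, 81, 51), (118, 80, 53), (103, 76, 82), (72, 81, 129), (62, 95, 159), (61, 96, 161), (58, 93, 160), (103, 118, 167), (185, 181, 184), (226, 217, 194), (231, 221, 196)]
252 [(128, 89, 59), (127, 86, 56), (128, 87, 57), (129, 88, 56), (127, 87, 60), (107, 80, 88), (71, 81, 133), (58, 93, 158), (60, 96, 161), (64, 98, 161), (117, 133, 172), (189, 186, 186), (224, 215, 192), (227, 218, 193)]
rack [0.54909012 0.24347429] 0.13542806803730187 0.1194592032320095 -81.32466192906925 -81.89329127439805
```

View pics/c2.png

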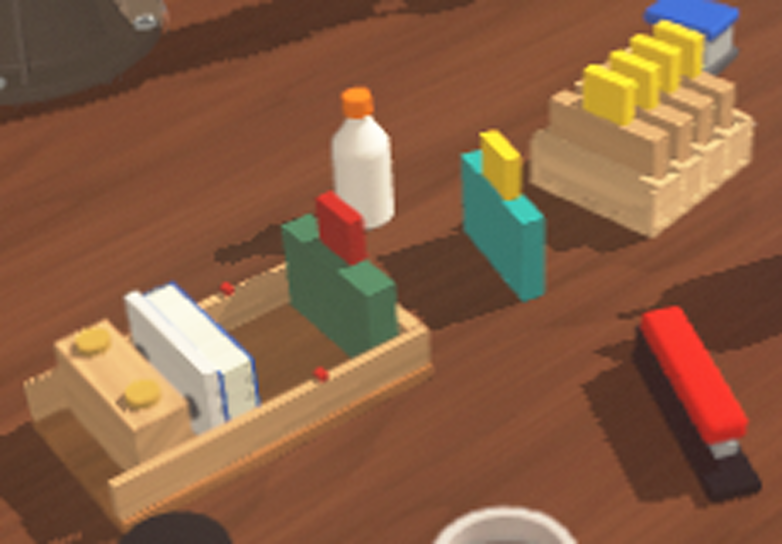

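The scene crop confirms the layout. The book stands against the plate, and its face is at press x ≈ +9 mm, so the gap is about 88 mm. That takes three boards (54 mm against 44 mm left at the stop). The nearest board tab is at about (.555,.200).

```bash
cat > go.py <<'E'
import sys
from h import *
# go.py x y z yaw_deg n : turn per row, then slide per row (in final tool frame)
x,y,z,a=map(float,sys.argv[1:5]); a=np.radians(a)
s=arm.observe(); Rc=R.from_rotvec(s["ee_rot"])
yv=np.array([np.cos(a),np.sin(a),0]); zv=np.array([0,0,-1.]); Rt=R.from_matrix(np.c_[np.cross(yv,zv),yv,zv])
t=np.array([x,y,z]); d=t-s["position"]
print("t",round(s["clock"],2),"pos",s["position"].round(4),"F",s["force"].round(1),"w",round(s["width"],3),"q",s["joints"].round(2))
print("dr total units",((Rc.inv()*Rt).as_rotvec()/.12).round(3))
print("slide total units: now-frame",(Rc.inv().apply(d)/.3).round(4)," final-frame",(Rt.inv().apply(d)/.3).round(4),"mm",(d*1000).round(1))
E
python3 go.py .5555 .2005 .18 8.4
```

```text
t 0.25 pos [0.2593 0.5685 0.2264] F [ 0.2  0.1 -0.3] w 1.001 q [-1.25  0.43  0.03  1.57 -0.01  1.13 -0.08]
dr total units [-5.000e-03  4.000e-03  8.302e+00]
slide total units: now-frame [-1.4073 -0.7061  0.1552]  final-frame [-1.3576  0.7976  0.1545] mm [ 296.2 -368.   -46.4]
```

```bash
python3 -m pendant '{"slide":[[0,0,0],[0,0,0],[0,0,0],[0,0,0],[0,0,0],[0,0,0],[0,0,0],[0,0,0],[0,0,0],[0,0,0]],"dr":[[0,0,0.83],[0,0,0.83],[0,0,0.83],[0,0,0.83],[0,0,0.83],[0,0,0.83],[0,0,0.83],[0,0,0.83],[0,0,0.83],[0,0,0.83]],"claw":[1,1,1,1,1,1,1,1,1,1]}'; python3 -m pendant '{"slide":[[-0.125,0.073,0],[-0.125,0.073,0],[-0.125,0.073,0],[-0.125,0.073,0],[-0.125,0.073,0],[-0.125,0.073,0],[-0.125,0.073,0],[-0.125,0.073,0],[-0.125,0.073,0],[-0.125,0.073,0]],"dr":[[0,0,0],[0,0,0],[0,0,0],[0,0,0],[0,0,0],[0,0,0],[0,0,0],[0,0,0],[0,0,0],[0,0,0]],"claw":[1,1,1,1,1,1,1,1,1,1]}'; python3 go.py .5555 .2005 .16 8.4
```

```text
clock: 1.25
position: [0.2592, 0.5686, 0.2266]
ee_rot: [2.057, 2.374, -0.0]
force: [-0.2, -0.3, -0.6]
width: 0.999
gripper_force: 0.0
clock: 2.25
position: [0.5317, 0.2284, 0.2268]
ee_rot: [-2.052, -2.379, -0.0]
force: [0.7, 0.3, 0.2]
width: 0.999
gripper_force: 0.0
t 2.25 pos [0.5317 0.2284 0.2268] F [0.7 0.3 0.2] w 0.999 q [-0.77  0.37  0.38  1.71 -0.15  1.09 -0.2 ]
dr total units [ 0.001 -0.002  0.005]
slide total units: now-frame [-0.1036  0.065   0.2227]  final-frame [-0.1035  0.0651  0.2227] mm [ 23.8 -27.9 -66.8]
```

```bash
python3 -m pendant '{"slide":[[-0.052,0.033,0],[-0.052,0.032,0],[0,0,0.1],[0,0,0.1],[0,0,0.1],[0,0,0.1],[0,0,0.05],[0,0,0.03],[0,0,0],[0,0,0]],"dr":[[0,0,0],[0,0,0],[0,0,0],[0,0,0],[0,0,0],[0,0,0],[0,0,0],[0,0,0],[0,0,0],[0,0,0]],"claw":[1,1,1,1,1,1,1,1,1,1]}'; python3 go.py .5555 .2005 .081 8.4
python3 - <<'E'
from h import *
im=snap("scene","pics/s2.png"); c=im[60:300,200:460]; cv2.imwrite("pics/c3.png",cv2.resize(c,None,fx=2.4,fy=2.4,interpolation=cv2.INTER_CUBIC)[:,:,::-1])
E
```

```text
clock: 3.25
position: [0.5552, 0.2019, 0.0834]
ee_rot: [2.052, 2.378, 0.001]
force: [-0.5, -0.2, 0.5]
width: 1.003
gripper_force: 0.0
t 3.25 pos [0.5552 0.2019 0.0834] F [-0.5 -0.2  0.5] w 1.003 q [-0.67  0.54  0.33  1.84 -0.24  0.8  -0.07]
dr total units [ 0.008 -0.002  0.001]
slide total units: now-frame [-0.0048  0.0002  0.0081]  final-frame [-0.0047  0.0002  0.0081] mm [ 0.3 -1.4 -2.4]
```

View pics/c3.png

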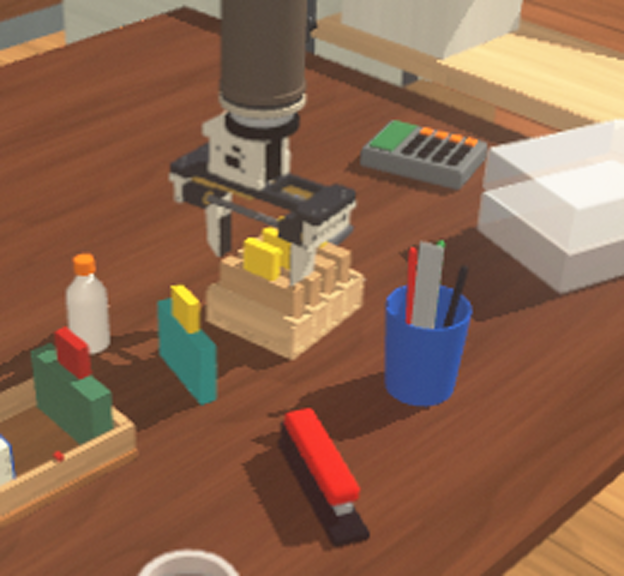

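The fingers (217,235 and 302,265 in the crop) straddle the front tab (263,258). I'll close and lift.

```bash
python3 -m pendant '{"slide":[[-0.002,0,0.006],[0,0,0],[0,0,0],[0,0,0],[0,0,0],[0,0,0]],"dr":[[0,0,0],[0,0,0],[0,0,0],[0,0,0],[0,0,0],[0,0,0]],"claw":[1,0.3,0.3,0.3,0.3,0.3]}' 30;  python3 -m pendant '{"slide":[[0,0,-0.02],[0,0,-0.06],[0,0,-0.08],[0,0,-0.08],[0,0,-0.08],[0,0,-0.08],[0,0,-0.06],[0,0,-0.03],[0,0,0]],"dr":[[0,0,0],[0,0,0],[0,0,0],[0,0,0],[0,0,0],[0,0,0],[0,0,0],[0,0,0],[0,0,0]],"claw":[0.3,0.3,0.3,0.3,0.3,0.3,0.3,0.3,0.3]}';python3 - <<'E'
from m import *
im=arm.get_image("scene"); 
im2=snap("top","pics/t2.png")
rects("top",im2,(22,140,140),(32,255,255),(180,205,270,275),.111,"tab")
rects("scene",im,(22,140,140),(32,255,255),(250,100,360,220),.2,"heldtab")
E
python3 go.py .55 -.14 .23 -3.6
```

```text
clock: 3.9
position: [0.5548, 0.2012, 0.081]
ee_rot: [-2.052, -2.379, -0.0]
force: [-0.1, 0.8, -0.3]
width: 0.613
gripper_force: 0.0
clock: 4.8
position: [0.5554, 0.2013, 0.2292]
ee_rot: [2.052, 2.378, 0.003]
force: [-0.2, -0.3, -1.3]
width: 0.428
gripper_force: 30.0
heldtab px [277.  188.5] xy [ 0.6937 -0.0236] size [0.0209 0.0696] longdir 137.7
heldtab px [323.4 160. ] xy [0.6792 0.1284] size [0.1005 0.0702] longdir 96.2
heldtab px [308.5 122.5] xy [0.5235 0.2354] size [0.0392 0.0971] longdir 134.5
t 4.9 pos [0.5544 0.2011 0.2272] F [ 0.8  1.1 -1. ] w 0.43 q [-0.72  0.39  0.39  1.68 -0.16  1.1  -0.13]
dr total units [-0.007  0.002  1.748]
slide total units: now-frame [-1.1225 -0.1808 -0.0089]  final-frame [-1.1355  0.0569 -0.0093] mm [  -4.4 -341.1    2.8]
```

Run:
```python
from h import *
im=snap("scene","pics/s3.png"); c=im[60:240,220:420]; cv2.imwrite("pics/c4.png",cv2.resize(c,None,fx=3,fy=3,interpolation=cv2.INTER_CUBIC)[:,:,::-1])
```

```text
(no output)
```

View pics/c4.png

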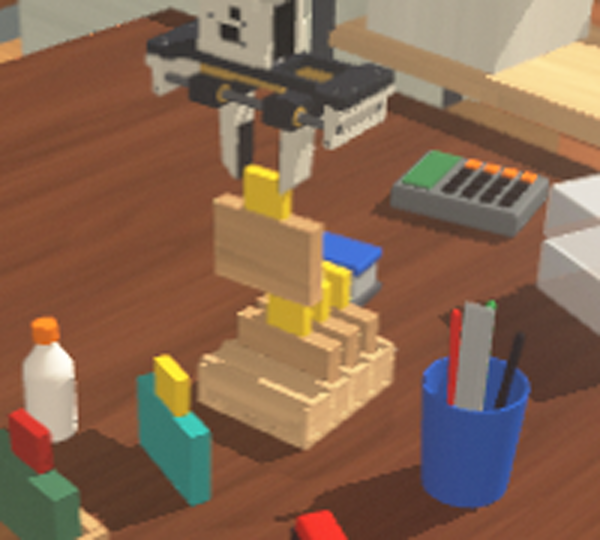

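The board came up held only by the top of its tab, because the fingers were still closing when I lifted. I'll lower it back into its slot and regrip deeper.

```bash
python3 -m pendant '{"slide":[[0.001,0,0.06],[0,0,0.08],[0,0,0.08],[0,0,0.08],[0,0,0.06],[0,0,0.03],[0,0,0.005],[0,0,0]],"dr":[[0,0,0],[0,0,0],[0,0,0],[0,0,0],[0,0,0],[0,0,0],[0,0,0],[0,0,0]],"claw":[0.3,0.3,0.3,0.3,0.3,0.3,0.3,0.3]}'; python3 -m pendant '{"slide":[[0,0,0.01],[0,0,0]],"dr":[[0,0,0],[0,0,0]],"claw":[0.3,0.3]}'; python3 go.py .5548 .2012 .081 8.4
```

```text
clock: 5.75
position: [0.5546, 0.2014, 0.1094]
ee_rot: [-2.052, -2.378, 0.001]
force: [-0.3, -0.4, -0.5]
width: 0.427
gripper_force: 30.0
clock: 5.95
position: [0.5549, 0.2016, 0.1068]
ee_rot: [2.052, 2.378, 0.001]
force: [-0.5, -0.1, -0.5]
width: 0.429
gripper_force: 30.0
t 5.95 pos [0.5549 0.2016 0.1068] F [-0.5 -0.1 -0.5] w 0.429 q [-0.68  0.51  0.35  1.82 -0.22  0.85 -0.08]
dr total units [ 0.005 -0.003  0.003]
slide total units: now-frame [-0.0012 -0.0005  0.086 ]  final-frame [-0.0012 -0.0005  0.086 ] mm [ -0.1  -0.4 -25.8]
```

```bash
python3 -m pendant '{"slide":[[0,0,0.007],[0,0,0.007],[0,0,0.007],[0,0,0]],"dr":[[0,0,0],[0,0,0],[0,0,0],[0,0,0]],"claw":[0.3,0.3,0.3,0.3]}'; python3 go.py .5548 .2012 .081 8.4
```

```text
clock: 6.35
position: [0.5582, 0.2023, 0.1029]
ee_rot: [2.05, 2.376, 0.01]
force: [2.4, -0.3, 14.5]
width: 0.429
gripper_force: 30.0
t 6.35 pos [0.5582 0.2023 0.1029] F [ 2.4 -0.3 14.5] w 0.429 q [-0.68  0.52  0.34  1.82 -0.23  0.83 -0.08]
dr total units [ 0.061 -0.014  0.   ]
slide total units: now-frame [-0.002  -0.0122  0.0729]  final-frame [-0.0019 -0.0117  0.073 ] mm [ -3.4  -1.1 -21.9]
```

```bash
python3 -m pendant '{"slide":[[0,0,-0.007],[0,0,0],[0,0,0],[0,0,0],[0,0,0.025],[0,0,0.025],[0,0,0.022],[0,0,0],[0,0,0]],"dr":[[0,0,0],[0,0,0],[0,0,0],[0,0,0],[0,0,0],[0,0,0],[0,0,0],[0,0,0],[0,0,0]],"claw":[0.65,0.65,0.65,0.65,0.65,0.65,0.65,0.65,0.65]}'; python3 go.py .5548 .2012 .081 8.4
python3 -m pendant '{"slide":[[0,0,0],[0,0,0],[0,0,0],[0,0,0],[0,0,0],[0,0,0]],"dr":[[0,0,0],[0,0,0],[0,0,0],[0,0,0],[0,0,0],[0,0,0]],"claw":[0.3,0.3,0.3,0.3,0.3,0.3]}' 35
```

```text
clock: 7.25
position: [0.5546, 0.2013, 0.0802]
ee_rot: [-2.052, -2.378, 0.001]
force: [0.1, 0.3, -0.5]
width: 0.647
gripper_force: 0.0
t 7.25 pos [0.5546 0.2013 0.0802] F [ 0.1  0.3 -0.5] w 0.647 q [-0.67  0.55  0.33  1.84 -0.24  0.79 -0.07]
dr total units [-0.006  0.002  0.001]
slide total units: now-frame [-0.0004  0.0006 -0.0025]  final-frame [-0.0004  0.0006 -0.0025] mm [ 0.2 -0.1  0.8]
clock: 7.85
position: [0.5553, 0.2016, 0.081]
ee_rot: [2.052, 2.378, 0.002]
force: [1.3, 1.0, 1.6]
width: 0.438
gripper_force: 35.0
```

```bash
python3 -m pendant '{"slide":[[0,0,-0.03],[0,0,-0.07],[0,0,-0.1],[0,0,-0.1],[0,0,-0.1],[0,0,-0.08],[0,0,-0.02],[0,0,0],[0,0,0],[0,0,0]],"dr":[[0,0,0],[0,0,0],[0,0,0],[0,0,0],[0,0,0],[0,0,0],[0,0,0.4],[0,0,0.6],[0,0,0.5],[0,0,0.25]],"claw":[0.3,0.3,0.3,0.3,0.3,0.3,0.3,0.3,0.3,0.3]}'; python3 go.py .5551 -.1483 .23 -3.6
```

```text
clock: 8.85
position: [0.554, 0.2014, 0.2306]
ee_rot: [-2.292, -2.148, 0.002]
force: [0.7, -0.2, -0.6]
width: 0.434
gripper_force: 35.0
t 8.85 pos [0.554  0.2014 0.2306] F [ 0.7 -0.2 -0.6] w 0.434 q [-0.76  0.39  0.44  1.68 -0.18  1.11 -0.33]
dr total units [-0.01   0.002 -0.018]
slide total units: now-frame [-1.1629  0.0793  0.0023]  final-frame [-1.163   0.0768  0.002 ] mm [   1.1 -349.7   -0.6]
```

```bash
python3 -m pendant '{"slide":[[-0.07,0.003,0],[-0.13,0.008,0],[-0.14,0.009,0],[-0.14,0.009,0],[-0.14,0.009,0],[-0.14,0.009,0],[-0.14,0.009,0],[-0.13,0.008,0],[-0.09,0.006,0],[-0.04,0.002,0]],"dr":[[0,0,0],[0,0,0],[0,0,0],[0,0,0],[0,0,0],[0,0,0],[0,0,0],[0,0,0],[0,0,0],[0,0,0]],"claw":[0.3,0.3,0.3,0.3,0.3,0.3,0.3,0.3,0.3,0.3]}'; python3 go.py .5551 -.1483 .23 -3.6
python3 - <<'E'
from h import *
im=snap("scene","pics/s5.png"); c=im[60:300,130:330]; cv2.imwrite("pics/c5.png",cv2.resize(c,None,fx=2.4,fy=2.4,interpolation=cv2.INTER_CUBIC)[:,:,::-1])
E
```

```text
clock: 9.85
position: [0.5534, -0.1505, 0.2307]
ee_rot: [2.294, 2.146, -0.002]
force: [-0.3, 0.1, -0.7]
width: 0.431
gripper_force: 35.0
t 9.85 pos [ 0.5534 -0.1505  0.2307] F [-0.3  0.1 -0.7] w 0.431 q [-0.22  0.37  0.54  1.73 -0.21  1.1   0.32]
dr total units [-0.005  0.008 -0.032]
slide total units: now-frame [0.0077 0.0053 0.0024]  final-frame [0.0076 0.0053 0.0024] mm [ 1.7  2.2 -0.7]
```

View pics/c5.png

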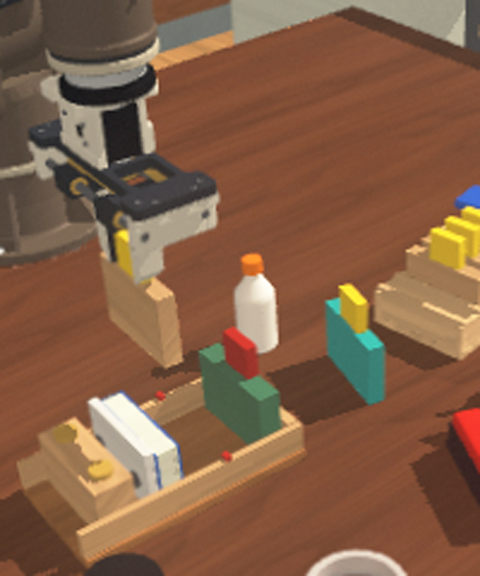

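The board hangs upright and square over the gap (140,305 in the crop). I'll descend, keeping about 8 mm clear of the book.

```bash
python3 -m pendant '{"slide":[[0.018,0.005,0.03],[0,0,0.08],[0,0,0.08],[0,0,0.08],[0,0,0.07],[0,0,0.02],[0,0,0]],"dr":[[0,0,-0.03],[0,0,0],[0,0,0],[0,0,0],[0,0,0],[0,0,0],[0,0,0]],"claw":[0.3,0.3,0.3,0.3,0.3,0.3,0.3]}'; python3 go.py .5553 -.1453 .087 -3.6
```

```text
clock: 10.6
position: [0.5558, -0.1396, 0.1215]
ee_rot: [-2.282, -2.156, 0.001]
force: [-0.4, 0.8, 0.2]
width: 0.433
gripper_force: 35.0
t 10.6 pos [ 0.5558 -0.1396  0.1215] F [-0.4  0.8  0.2] w 0.433 q [-0.19  0.49  0.48  1.85 -0.29  0.87  0.38]
dr total units [-0.02  -0.008  0.049]
slide total units: now-frame [-0.0191 -0.0004  0.1151]  final-frame [-0.019  -0.0006  0.1152] mm [ -0.5  -5.7 -34.5]
```

```bash
python3 -m pendant '{"slide":[[-0.015,0,0],[-0.004,0,0.03],[0,0,0.03],[0,0,0.03],[0,0,0.01],[0,0,0]],"dr":[[0,0,0.03],[0,0,0],[0,0,0],[0,0,0],[0,0,0],[0,0,0]],"claw":[0.3,0.3,0.3,0.3,0.3,0.3]}'; python3 go.py .5553 -.1453 .087 -3.6
```

```text
clock: 11.2
position: [0.5554, -0.1475, 0.0919]
ee_rot: [-2.29, -2.149, 0.001]
force: [-0.4, -0.0, -1.4]
width: 0.428
gripper_force: 35.0
t 11.2 pos [ 0.5554 -0.1475  0.0919] F [-0.4 -0.  -1.4] w 0.428 q [-0.16  0.53  0.47  1.87 -0.32  0.81  0.41]
dr total units [-0.011 -0.001 -0.004]
slide total units: now-frame [ 0.0072 -0.0007  0.0162]  final-frame [ 0.0073 -0.0007  0.0162] mm [-0.1  2.2 -4.9]
```

```bash
python3 -m pendant '{"slide":[[0.006,0,0.006],[0,0,0.005],[0,0,0.004],[0,0,0]],"dr":[[0,0,0],[0,0,0],[0,0,0],[0,0,0]],"claw":[0.3,0.3,0.3,0.3]}'; python3 go.py .5553 -.1453 .087 -3.6
```

```text
clock: 11.6
position: [0.556, -0.1457, 0.0881]
ee_rot: [-2.29, -2.15, -0.0]
force: [0.2, -0.3, 0.1]
width: 0.43
gripper_force: 35.0
t 11.6 pos [ 0.556  -0.1457  0.0881] F [ 0.2 -0.3  0.1] w 0.43 q [-0.16  0.53  0.46  1.88 -0.32  0.8   0.41]
dr total units [ 0.    -0.001 -0.001]
slide total units: now-frame [ 0.0013 -0.0024  0.0037]  final-frame [ 0.0013 -0.0024  0.0037] mm [-0.7  0.4 -1.1]
```

```bash
python3 -m pendant '{"slide":[[0,0,0.005],[0,0,0]],"dr":[[0,0,0],[0,0,0]],"claw":[0.3,0.3]}'; python3 -m pendant '{"slide":[[0,0,0],[0,0,0],[0,0,0],[0,0,0],[0,0,-0.03],[0,0,-0.08],[0,0,-0.1],[0,0,-0.1],[0,0,-0.1],[0,0,-0.05]],"dr":[[0,0,0],[0,0,0],[0,0,0],[0,0,0],[0,0,0],[0,0,0],[0,0,0],[0,0,0],[0,0,0],[0,0,0]],"claw":[0.7,0.7,0.7,0.7,0.7,0.7,0.7,0.7,0.7,0.7]}'; python3 go.py .5512 .2305 .22 8.4
```

```text
clock: 11.8
position: [0.5562, -0.1459, 0.0869]
ee_rot: [2.29, 2.15, 0.001]
force: [0.5, 0.4, 2.6]
width: 0.435
gripper_force: 35.0
clock: 12.8
position: [0.5569, -0.1464, 0.228]
ee_rot: [2.289, 2.148, 0.004]
force: [0.5, -0.3, -1.0]
width: 0.702
gripper_force: 0.0
t 12.8 pos [ 0.5569 -0.1464  0.228 ] F [ 0.5 -0.3 -1. ] w 0.702 q [-0.23  0.37  0.54  1.73 -0.21  1.09  0.32]
dr total units [ 0.031  0.006 -1.751]
slide total units: now-frame [ 1.2526 -0.0987  0.026 ]  final-frame [1.2456 0.1648 0.0267] mm [ -5.7 376.9  -8. ]
```

```bash
python3 -m pendant '{"slide":[[0,0,0],[0,0,0],[0,0,0],[0.06,0.008,0],[0.13,0.017,0],[0.14,0.02,0],[0.14,0.02,0],[0.14,0.02,0],[0.14,0.02,0],[0.14,0.02,0]],"dr":[[0,0,-0.55],[0,0,-0.65],[0,0,-0.55],[0,0,0],[0,0,0],[0,0,0],[0,0,0],[0,0,0],[0,0,0],[0,0,0]],"claw":[0.7,0.7,0.7,0.7,0.7,0.7,0.7,0.7,0.7,0.7]}'
python3 - <<'E'
from m import *
im=snap("top","pics/t3.png")
rects("top",im,(22,140,140),(32,255,255),(180,205,250,275),.111,"tab")
rects("top",im,(22,140,140),(32,255,255),(310,205,410,275),.117,"ptab")
rects("top",im,(0,190,110),(8,255,255),(310,215,345,260),.119,"handle",5)
c=im[195:285,180:415]; cv2.imwrite("pics/c6.png",cv2.resize(c,None,fx=3.4,fy=3.4,interpolation=cv2.INTER_CUBIC)[:,:,::-1])
E
python3 go.py .5518 .2305 .22 8.4
```

```text
clock: 13.8
position: [0.5538, 0.1253, 0.2255]
ee_rot: [2.053, 2.378, 0.001]
force: [0.6, 0.0, -0.6]
width: 0.699
gripper_force: 0.0
tab px [191.9 240.5] xy [0.5435 0.2901] size [0.0167 0.039 ] longdir 9.3
ptab px [360.6 239.5] xy [ 0.5543 -0.1407] size [0.0396 0.0171] longdir 173.0
t 13.85 pos [0.5531 0.1348 0.225 ] F [-0.4  7.6 -0.1] w 0.699 q [-0.63  0.35  0.4   1.74 -0.16  1.08 -0.02]
dr total units [ 0.005 -0.038  0.075]
slide total units: now-frame [0.3158 0.0452 0.018 ]  final-frame [0.3163 0.0424 0.0166] mm [-1.3 95.7 -5. ]
```

View pics/c6.png

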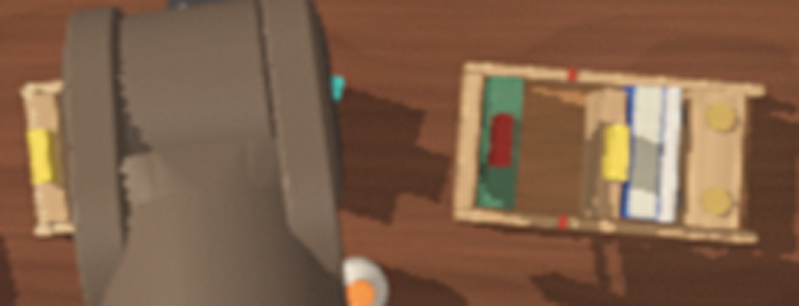

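Board 1 stands square in front of the book, its tab at (616,152) in the crop, with about 4 mm to the book. Next is board 2.

```bash
python3 -m pendant '{"slide":[[0.1,0.013,0],[0.12,0.016,0],[0.08,0.012,0],[0.018,0.001,0],[0,0,0],[0,0,0]],"dr":[[0,0,0.03],[0,0,0],[0,0,0],[0,0,0],[0,0,0],[0,0,0]],"claw":[0.7,0.7,0.7,0.7,0.7,0.7]}';python3 go.py .5518 .2310 .081 8.4
```

```text
clock: 14.45
position: [0.553, 0.2183, 0.225]
ee_rot: [2.058, 2.373, -0.001]
force: [-0.3, -0.4, 0.2]
width: 0.702
gripper_force: 0.0
t 14.45 pos [0.553  0.2183 0.225 ] F [-0.3 -0.4  0.2] w 0.702 q [-0.74  0.4   0.39  1.68 -0.16  1.1  -0.17]
dr total units [ 0.002  0.007 -0.041]
slide total units: now-frame [0.0429 0.0019 0.4798]  final-frame [0.0425 0.0022 0.4798] mm [  -1.2   12.7 -144. ]
```

```bash
python3 -m pendant '{"slide":[[0.03,0.002,0],[0.0125,0,0.05],[0,0,0.09],[0,0,0.1],[0,0,0.1],[0,0,0.08],[0,0,0.04],[0,0,0],[0,0,0]],"dr":[[0,0,-0.04],[0,0,0],[0,0,0],[0,0,0],[0,0,0],[0,0,0],[0,0,0],[0,0,0],[0,0,0]],"claw":[0.7,0.7,0.7,0.7,0.7,0.7,0.7,0.7,0.7]}';python3 go.py .5518 .2310 .081 8.4
```

```text
clock: 15.35
position: [0.5522, 0.2327, 0.0875]
ee_rot: [2.051, 2.379, 0.001]
force: [0.2, -0.4, -0.0]
width: 0.699
gripper_force: 0.0
t 15.35 pos [0.5522 0.2327 0.0875] F [ 0.2 -0.4 -0. ] w 0.699 q [-0.72  0.55  0.33  1.81 -0.24  0.82 -0.12]
dr total units [ 0.009 -0.002  0.008]
slide total units: now-frame [-0.0054 -0.0021  0.0218]  final-frame [-0.0054 -0.0021  0.0218] mm [-0.4 -1.7 -6.5]
```

Adjust, close fully, then lift and turn.

```bash
python3 -m pendant '{"slide":[[-0.005,-0.002,0.01],[0,0,0.01],[0,0,0],[0,0,0],[0,0,0],[0,0,0],[0,0,0],[0,0,0]],"dr":[[0,0,0],[0,0,0],[0,0,0],[0,0,0],[0,0,0],[0,0,0],[0,0,0],[0,0,0]],"claw":[0.7,0.7,0.3,0.3,0.3,0.3,0.3,0.3]}' 35;python3 go.py .5518 .2310 .081 8.4
```

```text
clock: 16.15
position: [0.5513, 0.2313, 0.0808]
ee_rot: [2.051, 2.38, 0.001]
force: [-0.2, 0.3, 2.5]
width: 0.429
gripper_force: 35.0
t 16.15 pos [0.5513 0.2313 0.0808] F [-0.2  0.3  2.5] w 0.429 q [-0.71  0.56  0.33  1.82 -0.24  0.8  -0.12]
dr total units [ 0.004 -0.002  0.013]
slide total units: now-frame [-0.0012  0.0015 -0.0006]  final-frame [-0.0012  0.0015 -0.0006] mm [ 0.5 -0.3  0.2]
```

```bash
python3 -m pendant '{"slide":[[0,0,-0.03],[0,0,-0.07],[0,0,-0.1],[0,0,-0.1],[0,0,-0.1],[0,0,-0.08],[0,0,-0.02],[0,0,0],[0,0,0],[0,0,0]],"dr":[[0,0,0],[0,0,0],[0,0,0],[0,0,0],[0,0,0],[0,0,0],[0,0,0.4],[0,0,0.6],[0,0,0.5],[0,0,0.25]],"claw":[0.3,0.3,0.3,0.3,0.3,0.3,0.3,0.3,0.3,0.3]}'; python3 -m pendant '{"slide":[[0,0,0]],"dr":[[0,0,0]],"claw":[0.3]}'; python3 go.py .5566 -.1225 .23 -3.6
```

```text
clock: 17.15
position: [0.5507, 0.231, 0.231]
ee_rot: [-2.291, -2.149, 0.001]
force: [0.2, -0.8, -1.1]
width: 0.433
gripper_force: 35.0
clock: 17.25
position: [0.5508, 0.2311, 0.2308]
ee_rot: [-2.289, -2.152, 0.001]
force: [1.3, 0.8, -0.0]
width: 0.431
gripper_force: 35.0
t 17.25 pos [0.5508 0.2311 0.2308] F [ 1.3  0.8 -0. ] w 0.431 q [-0.8   0.4   0.44  1.66 -0.18  1.12 -0.37]
dr total units [-0.003  0.002  0.008]
slide total units: now-frame [-1.1752  0.0921  0.0028]  final-frame [-1.1751  0.0933  0.0026] mm [   5.8 -353.6   -0.8]
```

```bash
python3 -m pendant '{"slide":[[-0.07,0.005,0],[-0.13,0.01,0],[-0.14,0.011,0],[-0.14,0.011,0],[-0.14,0.011,0],[-0.14,0.011,0],[-0.14,0.011,0],[-0.13,0.011,0],[-0.1,0.008,0],[-0.045,0.004,0]],"dr":[[0,0,0],[0,0,0],[0,0,0],[0,0,0],[0,0,0],[0,0,0],[0,0,0],[0,0,0],[0,0,0],[0,0,0]],"claw":[0.3,0.3,0.3,0.3,0.3,0.3,0.3,0.3,0.3,0.3]}'; python3 -m pendant '{"slide":[[0,0,0.05],[0,0,0.08],[0,0,0.08],[0,0,0.08],[0,0,0.05],[0,0,0.01],[0,0,0],[0,0,0]],"dr":[[0,0,0],[0,0,0],[0,0,0],[0,0,0],[0,0,0],[0,0,0],[0,0,0],[0,0,0]],"claw":[0.3,0.3,0.3,0.3,0.3,0.3,0.3,0.3]}'; python3 go.py .5566 -.1225 .087 -3.6
```

```text
clock: 18.25
position: [0.5565, -0.1261, 0.2309]
ee_rot: [2.292, 2.148, -0.001]
force: [-0.1, 0.5, -0.6]
width: 0.431
gripper_force: 35.0
clock: 19.05
position: [0.5578, -0.1222, 0.1265]
ee_rot: [2.288, 2.152, 0.001]
force: [0.7, -1.6, -0.1]
width: 0.433
gripper_force: 35.0
t 19.05 pos [ 0.5578 -0.1222  0.1265] F [ 0.7 -1.6 -0.1] w 0.433 q [-0.22  0.48  0.49  1.86 -0.28  0.87  0.34]
dr total units [ 0.01  -0.001  0.014]
slide total units: now-frame [-0.0014 -0.0041  0.1317]  final-frame [-0.0014 -0.0039  0.1317] mm [ -1.2  -0.3 -39.5]
```

```bash
python3 -m pendant '{"slide":[[0,-0.003,0.03],[0,0,0.04],[0,0,0.03],[0,0,0.012],[0,0,0],[0,0,0]],"dr":[[0,0,0],[0,0,0],[0,0,0],[0,0,0],[0,0,0],[0,0,0]],"claw":[0.3,0.3,0.3,0.3,0.3,0.3]}'; python3 go.py .5566 -.1225 .087 -3.6
```

```text
clock: 19.65
position: [0.5562, -0.1224, 0.092]
ee_rot: [-2.289, -2.151, 0.0]
force: [0.1, 0.4, -0.5]
width: 0.432
gripper_force: 35.0
t 19.65 pos [ 0.5562 -0.1224  0.092 ] F [ 0.1  0.4 -0.5] w 0.432 q [-0.21  0.52  0.46  1.89 -0.31  0.8   0.36]
dr total units [-0.002  0.001  0.007]
slide total units: now-frame [-0.0001  0.0012  0.0167]  final-frame [-0.0001  0.0012  0.0167] mm [ 0.4 -0.1 -5. ]
```

```bash
python3 -m pendant '{"slide":[[0,0,0.007],[0,0,0.006],[0,0,0.005],[0,0,0],[0,0,0]],"dr":[[0,0,0],[0,0,0],[0,0,0],[0,0,0],[0,0,0]],"claw":[0.3,0.3,0.3,0.3,0.3]}'; python3 -m pendant '{"slide":[[0,0,0],[0,0,0],[0,0,0],[0,0,0],[0,0,-0.03],[0,0,-0.08],[0,0,-0.1],[0,0,-0.1],[0,0,-0.1],[0,0,-0.05]],"dr":[[0,0,0],[0,0,0],[0,0,0],[0,0,0],[0,0,0],[0,0,0],[0,0,0],[0,0,0],[0,0,0],[0,0,0]],"claw":[0.7,0.7,0.7,0.7,0.7,0.7,0.7,0.7,0.7,0.7]}'; python3 go.py .5468 .2605 .22 8.4
```

```text
clock: 20.15
position: [0.5564, -0.1224, 0.0869]
ee_rot: [2.289, 2.151, 0.001]
force: [-1.0, 0.0, 2.7]
width: 0.435
gripper_force: 35.0
clock: 21.15
position: [0.5572, -0.1229, 0.228]
ee_rot: [2.287, 2.149, 0.004]
force: [0.2, -0.9, -0.4]
width: 0.701
gripper_force: 0.0
t 21.15 pos [ 0.5572 -0.1229  0.228 ] F [ 0.2 -0.9 -0.4] w 0.701 q [-0.27  0.37  0.54  1.74 -0.21  1.09  0.27]
dr total units [ 0.031  0.004 -1.741]
slide total units: now-frame [ 1.2733 -0.1142  0.0261]  final-frame [1.2693 0.1524 0.0267] mm [-10.4 383.4  -8. ]
```

```bash
python3 -m pendant '{"slide":[[0,0,0],[0,0,0],[0,0,0],[0.06,0.007,0],[0.13,0.015,0],[0.14,0.017,0],[0.14,0.017,0],[0.14,0.017,0],[0.14,0.017,0],[0.14,0.017,0]],"dr":[[0,0,-0.54],[0,0,-0.65],[0,0,-0.55],[0,0,0],[0,0,0],[0,0,0],[0,0,0],[0,0,0],[0,0,0],[0,0,0]],"claw":[0.7,0.7,0.7,0.7,0.7,0.7,0.7,0.7,0.7,0.7]}'; python3 -m pendant '{"slide":[[0.14,0.017,0],[0.12,0.014,0],[0.08,0.01,0],[0.04,0.005,0],[0,0,0.03],[0,0,0.05],[0,0,0],[0,0,0]],"dr":[[0,0,0],[0,0,0],[0,0,0],[0,0,0],[0,0,0],[0,0,0],[0,0,0],[0,0,0]],"claw":[0.7,0.7,0.7,0.7,0.7,0.7,0.7,0.7]}'
python3 - <<'E'
from m import *
im=snap("top","pics/t4.png")
rects("top",im,(22,140,140),(32,255,255),(180,205,250,275),.111,"tab")
rects("top",im,(22,140,140),(32,255,255),(310,205,410,275),.117,"ptab")
E
python3 go.py .5468 .2605 .081 8.4
```

```text
clock: 22.15
position: [0.5487, 0.1481, 0.2255]
ee_rot: [2.052, 2.378, 0.001]
force: [-0.4, -0.1, -0.1]
width: 0.696
gripper_force: 0.0
clock: 22.95
position: [0.5461, 0.2594, 0.2006]
ee_rot: [2.055, 2.376, -0.002]
force: [-0.4, 0.6, -0.2]
width: 0.701
gripper_force: 0.0
ptab px [361.  239.5] xy [ 0.5543 -0.1419] size [0.0154 0.0382] longdir 0.1
ptab px [352.  239.5] xy [ 0.5538 -0.1188] size [0.0154 0.0382] longdir 0.2
t 23.0 pos [0.5464 0.2598 0.2011] F [-0.5  0.1 -0. ] w 0.704 q [-0.79  0.43  0.37  1.68 -0.18  1.06 -0.22]
dr total units [ 0.003  0.003 -0.014]
slide total units: now-frame [0.0021 0.0016 0.4002]  final-frame [0.002  0.0017 0.4002] mm [   0.4    0.7 -120.1]
```

Both boards stand where placed (tabs 23 mm apart). Now I'll take the third.

```bash
python3 -m pendant '{"slide":[[0.002,0.001,0.05],[0,0,0.09],[0,0,0.1],[0,0,0.09],[0,0,0.05],[0,0,0.015],[0,0,0],[0,0,0]],"dr":[[0,0,-0.01],[0,0,0],[0,0,0],[0,0,0],[0,0,0],[0,0,0],[0,0,0],[0,0,0]],"claw":[0.7,0.7,0.7,0.7,0.7,0.7,0.7,0.7]}';python3 go.py .5468 .2605 .081 8.4
```

```text
clock: 23.8
position: [0.547, 0.262, 0.0834]
ee_rot: [2.051, 2.379, 0.003]
force: [0.1, 0.1, -0.2]
width: 0.702
gripper_force: 0.0
t 23.8 pos [0.547  0.262  0.0834] F [ 0.1  0.1 -0.2] w 0.702 q [-0.76  0.57  0.33  1.8  -0.24  0.82 -0.17]
dr total units [ 0.015 -0.006  0.009]
slide total units: now-frame [-0.0049 -0.0015  0.008 ]  final-frame [-0.0049 -0.0015  0.008 ] mm [-0.2 -1.5 -2.4]
```

```bash
python3 -m pendant '{"slide":[[-0.004,-0.001,0.007],[0,0,0],[0,0,0],[0,0,0],[0,0,0],[0,0,0],[0,0,0]],"dr":[[0,0,0],[0,0,0],[0,0,0],[0,0,0],[0,0,0],[0,0,0],[0,0,0]],"claw":[0.7,0.3,0.3,0.3,0.3,0.3,0.3]}' 35; python3 -m pendant '{"slide":[[0,0,-0.03],[0,0,-0.07],[0,0,-0.1],[0,0,-0.1],[0,0,-0.1],[0,0,-0.08],[0,0,-0.02],[0,0,0],[0,0,0],[0,0,0]],"dr":[[0,0,0],[0,0,0],[0,0,0],[0,0,0],[0,0,0],[0,0,0],[0,0,0.4],[0,0,0.6],[0,0,0.5],[0,0,0.25]],"claw":[0.3,0.3,0.3,0.3,0.3,0.3,0.3,0.3,0.3,0.3]}'; python3 -m pendant '{"slide":[[0,0,0]],"dr":[[0,0,0]],"claw":[0.3]}'; python3 go.py .5580 -.0997 .23 -3.6
```

```text
clock: 24.5
position: [0.5468, 0.2609, 0.0804]
ee_rot: [2.051, 2.379, 0.002]
force: [3.3, -0.1, 0.9]
width: 0.429
gripper_force: 35.0
clock: 25.5
position: [0.5451, 0.2605, 0.2297]
ee_rot: [-2.29, -2.149, 0.003]
force: [-1.0, 0.4, -0.9]
width: 0.433
gripper_force: 35.0
clock: 25.6
position: [0.5454, 0.2606, 0.2297]
ee_rot: [-2.288, -2.152, 0.002]
force: [-0.3, -0.1, -1.3]
width: 0.432
gripper_force: 35.0
t 25.6 pos [0.5454 0.2606 0.2297] F [-0.3 -0.1 -1.3] w 0.432 q [-0.84  0.41  0.43  1.65 -0.19  1.12 -0.42]
dr total units [-0.01   0.005  0.01 ]
slide total units: now-frame [-1.1962e+00  1.1590e-01 -5.0000e-04]  final-frame [-1.1961e+00  1.1740e-01 -1.1000e-03] mm [ 1.260e+01 -3.603e+02  3.000e-01]
```

```bash
python3 -m pendant '{"slide":[[-0.07,0.007,0],[-0.13,0.012,0],[-0.14,0.014,0],[-0.14,0.014,0],[-0.14,0.014,0],[-0.14,0.014,0],[-0.14,0.014,0],[-0.14,0.014,0],[-0.1,0.01,0],[-0.056,0.005,0]],"dr":[[0,0,0],[0,0,0],[0,0,0],[0,0,0],[0,0,0],[0,0,0],[0,0,0],[0,0,0],[0,0,0],[0,0,0]],"claw":[0.3,0.3,0.3,0.3,0.3,0.3,0.3,0.3,0.3,0.3]}'; python3 -m pendant '{"slide":[[0,0,0.05],[0,0,0.08],[0,0,0.08],[0,0,0.08],[0,0,0.05],[0,0,0.01],[0,0,0],[0,0,0]],"dr":[[0,0,0],[0,0,0],[0,0,0],[0,0,0],[0,0,0],[0,0,0],[0,0,0],[0,0,0]],"claw":[0.3,0.3,0.3,0.3,0.3,0.3,0.3,0.3]}'; python3 go.py .5580 -.0997 .087 -3.6
```

```text
clock: 26.6
position: [0.5584, -0.1033, 0.2301]
ee_rot: [2.291, 2.149, -0.002]
force: [-0.0, 0.6, -1.1]
width: 0.432
gripper_force: 35.0
clock: 27.4
position: [0.5597, -0.0998, 0.1259]
ee_rot: [2.288, 2.152, 0.001]
force: [-0.1, 0.4, -1.7]
width: 0.43
gripper_force: 35.0
t 27.4 pos [ 0.5597 -0.0998  0.1259] F [-0.1  0.4 -1.7] w 0.43 q [-0.26  0.47  0.48  1.86 -0.28  0.87  0.3 ]
dr total units [ 0.01  -0.     0.011]
slide total units: now-frame [-1.000e-04 -5.700e-03  1.296e-01]  final-frame [-1.000e-04 -5.500e-03  1.296e-01] mm [ -1.7   0.1 -38.9]
```

```bash
python3 -m pendant '{"slide":[[0,-0.005,0.03],[0,0,0.04],[0,0,0.03],[0,0,0.01],[0,0,0],[0,0,0]],"dr":[[0,0,0],[0,0,0],[0,0,0],[0,0,0],[0,0,0],[0,0,0]],"claw":[0.3,0.3,0.3,0.3,0.3,0.3]}'; python3 go.py .5580 -.0997 .087 -3.6;  python3 -m pendant '{"slide":[[0,0,0.007],[0,0,0.006],[0,0,0.005],[0,0,0],[0,0,0]],"dr":[[0,0,0],[0,0,0],[0,0,0],[0,0,0],[0,0,0]],"claw":[0.3,0.3,0.3,0.3,0.3]}'
```

```text
clock: 28.0
position: [0.5577, -0.0996, 0.092]
ee_rot: [-2.289, -2.152, 0.0]
force: [0.2, 0.2, -0.6]
width: 0.434
gripper_force: 35.0
t 28.0 pos [ 0.5577 -0.0996  0.092 ] F [ 0.2  0.2 -0.6] w 0.434 q [-0.24  0.52  0.46  1.9  -0.31  0.8   0.32]
dr total units [-0.001  0.001  0.007]
slide total units: now-frame [-0.0002  0.0011  0.0167]  final-frame [-0.0002  0.0011  0.0167] mm [ 0.3 -0.1 -5. ]
clock: 28.5
position: [0.5576, -0.0995, 0.0866]
ee_rot: [-2.289, -2.152, -0.0]
force: [0.1, -0.3, -1.1]
width: 0.432
gripper_force: 35.0
```

```bash
python3 -m pendant '{"slide":[[0,0,0.003],[0,0,0.001],[0,0,0],[0,0,0],[0,0,0],[0,0,0],[0,0,-0.03],[0,0,-0.07],[0,0,-0.07],[0,0,-0.03]],"dr":[[0,0,0],[0,0,0],[0,0,0],[0,0,0],[0,0,0],[0,0,0],[0,0,0],[0,0,0],[0,0,0],[0,0,0]],"claw":[0.3,0.3,0.7,0.7,0.7,0.7,0.7,0.7,0.7,0.7]}'; python3 -m pendant '{"slide":[[0.06,0,0],[0.06,0,0],[0.02,0,0],[0,0,0],[0,0,0]],"dr":[[0,0,0],[0,0,0],[0,0,0],[0,0,0],[0,0,0]],"claw":[0.7,0.7,0.7,0.7,0.7]}'; python3 go.py .5607 -.0565 .089 -3.6
```

```text
clock: 29.5
position: [0.5586, -0.0999, 0.1477]
ee_rot: [2.288, 2.15, 0.003]
force: [-0.0, -0.4, 0.2]
width: 0.7
gripper_force: 0.0
clock: 30.0
position: [0.5601, -0.0585, 0.1454]
ee_rot: [2.289, 2.151, -0.001]
force: [0.0, -0.7, 1.2]
width: 0.696
gripper_force: 0.0
t 30.0 pos [ 0.5601 -0.0585  0.1454] F [ 0.  -0.7  1.2] w 0.696 q [-0.35  0.44  0.49  1.86 -0.26  0.91  0.2 ]
dr total units [-0.001  0.005  0.004]
slide total units: now-frame [0.0068 0.0018 0.1879]  final-frame [0.0067 0.0017 0.1879] mm [  0.6   2.  -56.4]
```

```bash
python3 -m pendant '{"slide":[[0.006,0.001,0.05],[0,0,0.07],[0,0,0.05],[0,0,0.015],[0,0,0],[0,0,0]],"dr":[[0,0,0],[0,0,0],[0,0,0],[0,0,0],[0,0,0],[0,0,0]],"claw":[0.7,0.7,0.7,0.7,0.7,0.7]}'; python3 -m pendant '{"slide":[[0,0,0],[0,0,0],[0,0,0],[0,0,0],[0,0,0],[0,0,0]],"dr":[[0,0,0],[0,0,0],[0,0,0],[0,0,0],[0,0,0],[0,0,0]],"claw":[0.3,0.3,0.3,0.3,0.3,0.3]}' 60; python3 go.py .5607 -.0565 .089 -3.6
```

```text
clock: 30.6
position: [0.5611, -0.0565, 0.0906]
ee_rot: [2.289, 2.15, 0.001]
force: [0.6, 0.7, -0.0]
width: 0.7
gripper_force: 0.0
clock: 31.2
position: [0.5643, -0.056, 0.0908]
ee_rot: [2.285, 2.149, 0.006]
force: [12.8, -1.7, -6.5]
width: 0.434
gripper_force: 60.0
t 31.2 pos [ 0.5643 -0.056   0.0908] F [12.8 -1.7 -6.5] w 0.434 q [-0.32  0.51  0.46  1.9  -0.31  0.79  0.24]
dr total units [0.056 0.006 0.013]
slide total units: now-frame [-0.0023 -0.0119  0.0059]  final-frame [-0.0023 -0.0118  0.006 ] mm [-3.6 -0.5 -1.8]
```

```bash
python3 -m pendant '{"slide":[[0,0.006,0],[0,0.006,0],[0,0,0],[0,0,0]],"dr":[[0,0,0],[0,0,0],[0,0,0],[0,0,0]],"claw":[0.3,0.3,0.3,0.3]}'; python3 -m pendant '{"slide":[[-0.01,0,0],[-0.012,0,0],[-0.012,0,0],[-0.012,0,0],[-0.012,0,0],[-0.012,0,0],[-0.01,0,0],[0,0,0]],"dr":[[0,0,0],[0,0,0],[0,0,0],[0,0,0],[0,0,0],[0,0,0],[0,0,0],[0,0,0]],"claw":[0.3,0.3,0.3,0.3,0.3,0.3,0.3,0.3]}'; python3 go.py .5607 -.0565 .089 -3.6
```

```text
clock: 31.6
position: [0.5644, -0.056, 0.0907]
ee_rot: [2.289, 2.152, 0.001]
force: [-2.9, 0.9, 8.2]
width: 0.43
gripper_force: 60.0
clock: 32.4
position: [0.563, -0.0801, 0.0907]
ee_rot: [2.289, 2.151, 0.002]
force: [-1.5, 0.5, 7.5]
width: 0.43
gripper_force: 60.0
t 32.4 pos [ 0.563  -0.0801  0.0907] F [-1.5  0.5  7.5] w 0.43 q [-0.27  0.52  0.46  1.89 -0.31  0.8   0.29]
dr total units [ 0.008 -0.004  0.007]
slide total units: now-frame [ 0.078  -0.0127  0.0058]  final-frame [ 0.078  -0.0127  0.0058] mm [-2.3 23.6 -1.7]
```

```bash
python3 -m pendant '{"slide":[[-0.007,0,0],[-0.007,0,0],[-0.007,0,0],[-0.007,0,0],[-0.006,0,0],[0,0,0]],"dr":[[0,0,0],[0,0,0],[0,0,0],[0,0,0],[0,0,0],[0,0,0]],"claw":[0.3,0.3,0.3,0.3,0.3,0.3]}'
python3 - <<'E'
from m import *
im=snap("scene","pics/s7.png"); c=im[150:310,120:330]; cv2.imwrite("pics/c7.png",cv2.resize(c,None,fx=3.6,fy=3.6,interpolation=cv2.INTER_CUBIC)[:,:,::-1])
E
```

```text
clock: 33.0
position: [0.5625, -0.0896, 0.0907]
ee_rot: [-2.289, -2.152, -0.002]
force: [-1.8, 2.5, 6.7]
width: 0.433
gripper_force: 60.0
```

View pics/c7.png

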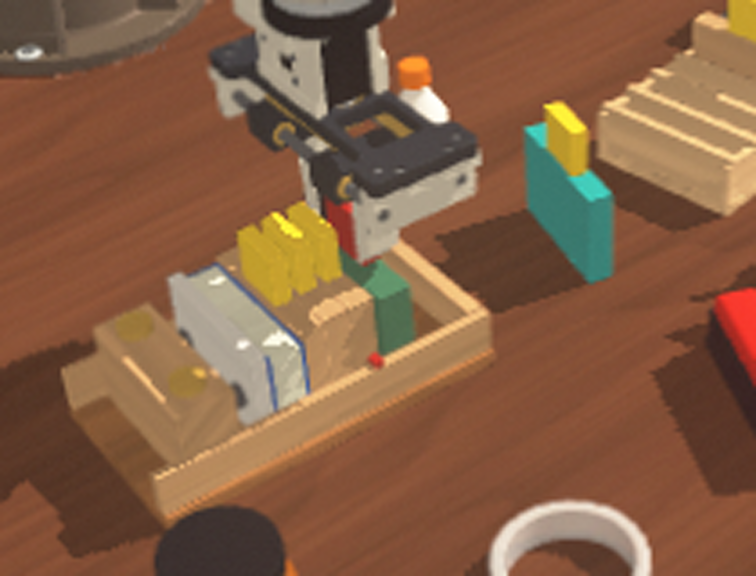

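The three boards are packed upright against the book (tabs at 262–325, 255). The jaw is about 10 mm short of its stop mark, so I'll press slowly.

```bash
python3 -m pendant '{"slide":[[-0.005,0,0],[-0.005,0,0],[-0.005,0,0],[0,0,0],[0,0,0]],"dr":[[0,0,0],[0,0,0],[0,0,0],[0,0,0],[0,0,0]],"claw":[0.3,0.3,0.3,0.3,0.3]}'; python3 -m pendant '{"slide":[[-0.005,0,0],[-0.005,0,0],[0,0,0],[0,0,0]],"dr":[[0,0,0],[0,0,0],[0,0,0],[0,0,0]],"claw":[0.3,0.3,0.3,0.3]}'
```

```text
clock: 33.55
position: [0.5623, -0.0921, 0.0907]
ee_rot: [-2.286, -2.153, -0.004]
force: [-2.9, 7.5, 9.2]
width: 0.432
gripper_force: 60.0
clock: 33.95
position: [0.5622, -0.0939, 0.0908]
ee_rot: [-2.284, -2.153, -0.006]
force: [-2.3, 10.9, 9.2]
width: 0.43
gripper_force: 60.0
```

```bash
python3 -m pendant '{"slide":[[-0.005,0,0],[-0.005,0,0],[-0.005,0,0],[0,0,0],[0,0,0]],"dr":[[0,0,0],[0,0,0],[0,0,0],[0,0,0],[0,0,0]],"claw":[0.3,0.3,0.3,0.3,0.3]}'; python3 -m pendant '{"slide":[[-0.003,0,0],[-0.003,0,0],[0,0,0],[0,0,0]],"dr":[[0,0,0],[0,0,0],[0,0,0],[0,0,0]],"claw":[0.3,0.3,0.3,0.3]}'
python3 - <<'E'
from m import *
im=snap("scene","pics/s8.png"); c=im[150:310,120:330]; cv2.imwrite("pics/c8.png",cv2.resize(c,None,fx=3.6,fy=3.6,interpolation=cv2.INTER_CUBIC)[:,:,::-1])
E
```

```text
clock: 34.45
position: [0.5621, -0.0967, 0.0908]
ee_rot: [-2.282, -2.153, -0.008]
force: [-3.5, 16.5, 11.5]
width: 0.431
gripper_force: 60.0
clock: 34.85
position: [0.562, -0.0976, 0.0907]
ee_rot: [-2.281, -2.153, -0.008]
force: [-2.4, 18.8, 12.6]
width: 0.43
gripper_force: 60.0
```

View pics/c8.png

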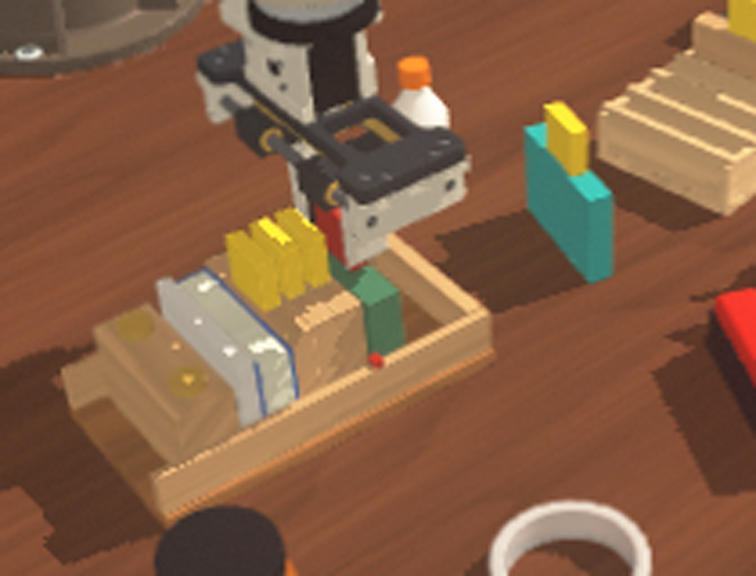

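The plate has visibly closed on the back block (plate at 205,330, against 215,340 before). The boards are upright and square, and the jaw is still short of its stop at about 19 N. I'll check that it holds steady and hand in.

```bash
python3 -m pendant '{"slide":[[0,0,0],[0,0,0],[0,0,0],[0,0,0],[0,0,0]],"dr":[[0,0,0],[0,0,0],[0,0,0],[0,0,0],[0,0,0]],"claw":[0.3,0.3,0.3,0.3,0.3]}' && python3 -c "
from cell import arm
print(arm.sign_off())"
```

```text
clock: 35.4
position: [0.562, -0.0976, 0.0908]
ee_rot: [-2.281, -2.153, -0.008]
force: [-3.0, 19.2, 12.3]
width: 0.432
gripper_force: 60.0
the job is handed in; nothing more can be done
None
```

I handed the job in at 35.4 s with three boards packed upright and the arm still holding the jaw at about 19 N: jaw travel is about 42 of 44 mm, and the spring plate is in by roughly 8 mm of 12 mm (estimated from force and arm position).

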